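Set the indexing dial to the red line and lock it

ROBOT

A 6-joint arm with a two-finger parallel gripper is mounted at the origin on a cart in front of the work surface, level with it; the furniture and walls round the work are solid. World frame = base frame: x ahead of the robot, y to its left, z up, the work surface at z = 0. Lengths are in m, angles in rad, forces in N, time in s.
With the tool pointing down it reaches from about 0.325 to 0.775 m from the base axis. Payload 5.5 kg.
Tool frame: the origin (TCP) lies between the finger pads; the fingertips stand 11 mm ahead of it and the grasp point (between the pads) lies 8 mm behind it (bot.tip_reach is the distance from the TCP to the fingertips, in m); z points along the fingers, y is the direction in which the jaws open and shut (so a half turn about z gives the same grasp; the last joint's range is limited). The gripper opens to 85 mm and grips with 20 to 120 N. Pads are 22 mm wide; open, the fingers measure 114 mm over their backs; the gripper's body (76 mm by 85 mm) begins 54 mm behind the grasp point. The pads swing forward as they close: fully open they stand 13 mm farther back than shut.
Start: joints at [-1.345, 0.091, 1.231, -0, 1.82, -0.057], TCP at [0.167, -0.576, 0.242] pointing down, gripper open.
Joint ranges: [-2.87, 2.87], [-0.86, 2.18], [0.17, 2.46], [-1.51, 4.65], [0.06, 2.69], [-2.65, 2.65]. Speed limits (rad/s): [2.57, 2.57, 3.01, 3.14, 3.14, 3.14].

INTERFACE

Orientations are given as a unit quaternion [x, y, z, w].
In Python, from station import bot gives the robot as it stands.
- The arm moves only by the tool drive_tool, never from a script. Its argument "deltas" is a list of rows, each a list of 7 numbers: the shift along the tool's x, y, z in mm, then the turn, a rotation vector about the tool's x, y, z in degrees, then the gripper command: -1 is fully open, 1 is shut, values between are in proportion. A call has 1 to 10 rows; each row is the pose to reach, as a shift and turn from the pose commanded when the call began, along the tool's axes at that moment; what a row does not reach only later rows make up. A row lasts 1/12 s, in which the tool goes at most 41.7 mm and 7.16 degrees, less where a joint would pass 70% of its speed; a pose out of reach is approached as far as the arm can. A call with a gripper value outside its range is refused whole. The fingers move at their own pace and stop on an object; "force" is the grip in N (left out, the last holds). Time passes only in rows, so rows that repeat a pose let the fingers close. It gives the time, the measured TCP pose, the force and the opening at its end, in the units of the state.
- bot.get_obs(): the state, without advancing time (a new reading comes with each control period).
- bot.snapshot(name): name is "scene" or "side" or "wrist"; returns a dict with "frame" (384x512x3 uint8, red, green, blue), "z_map" (384x512 float32, m along the optical axis (not along the pixel's ray), 0 where there is no reading), "fx", "fy", "cx", "cy" (pixels), "k1" (the pictures are not rectified: a ray, as slopes to the right and down, at radius r is drawn at 1 + k1 r^2 times it, then the intrinsics apply), "pose" (4x4, takes a point from camera to world coordinates). Camera axes: x right, y down, z forward; pixel columns grow to the right and rows downward; lengths in m; the calibration is good to about 2 mm. A picture is of the moment at which its call begins.
- bot.finish_job(): hands the job in, once; it reports no verdict.
The state is a dict: "clock": time; "q": joint angles; "qvel": joint speeds; "tau": joint torques, N m; "tcp_pos": TCP position; "orientation": TCP orientation; "wrist_force": force on the tool from outside, world axes, zero at the start; "moment": the same for the moment, N m; "gripper_width": opening from 0.0 (shut) to 1.0 (fully open).
Only numpy, scipy, OpenCV 4.12 (cv2) and the standard library are available. Lean on these libraries where they do the work, as an engineer would, in place of code of your own. Each camera call takes 0.05 s, during which the arm holds its last target.

TASK

Push the black finger peg round to turn the indexing dial until the black index line on the dial lines up with the red line on the scale ring. Then, with the dial still lined up, push the orange tab fully in towards the dial to lock it. Do not lift the stack of round tags out of the dial's middle, and leave the things round about where they stand.

Things in the scene. Friction and masses are not known exactly. Their poses are not given: they have to be found in the camera images.
- base: Fixed round grey foot of the indexing fixture, 196 mm across and 14 mm high, standing on the table; origin at the centre of its underside, on the dial's vertical axis. A tongue 72 mm wide runs along the body's -y to 167 mm from the axis and carries the lock slide between two rails 26 mm high.
- dial (a joint): Angle (rad) of the aluminium dial about the vertical axis through the base's origin; grows counterclockwise seen from above, and is the direction of the black index line measured from the base's x axis. The dial turns freely both ways (more than a whole turn) and stays where it is left; friction about 0.12 N m. It is a disc 132 mm across, its top face 28 mm above the table; only pushing on its peg is needed.
- index_mark (a point): Outer end of the black index line, on the dial 67 mm from the axis, 28 mm above the table. The line runs radially, 4 mm wide.
- red_line (a point): Inner end of the one red line on the black scale ring, 67 mm from the axis, 19 mm above the table. The line runs radially outward from here, 4 mm wide, 26 mm long; the other scale lines are thin and white, every 15 degrees. The ring (188 mm across) is fixed, but set differently each time. Lined up means that index_mark stands at red_line, seen from above.
- peg_top (a point): Centre of the top of the upright black finger peg on the dial, 74 mm above the table. The peg is 14 mm thick, rises 46 mm above the dial's face, stands 50 mm from the axis, exactly opposite the index line, and turns with the dial. A fingertip kept 45 mm above the table beside it clears the dial, the nest (34 mm) and the tags.
- lock (a joint): Travel (m) of the lock slide towards the dial's axis along the base's +y: near 0 open, 0.022 fully in, where it stops and stays. Friction about 2 N. It is a mark of the lock only: it does not hold the dial by force.
- lock_tab (a point): Centre of the top of the orange upright tab of the lock slide, 60 mm above the table; the tab is 30 mm wide (base x), 10 mm thick (base y), its free part from 26 to 60 mm above the table. With the slide open it stands 130 mm from the dial's axis on the base's -y side; push its outer face towards the axis.
- tag_stack: Loose stack of white round tag blanks, 44 mm across, 11 mm high, lying in the blue nest in the middle of the dial; origin at the centre of its underside, 28 mm above the table; its top is 39 mm above the table. It rides round with the dial.
- mug: Bystander: white striped cup, about 65 x 88 x 50 mm high, loose on the table; origin at the centre of its underside. Not to be moved.
- spring: Bystander: steel coil spring, lying, 16 x 32 x 16 mm, loose on the table; origin at the centre of its underside. Not to be moved.
- black_thread: Bystander: cone of black thread, 48 mm across, 56 mm high, loose on the table; origin at the centre of its underside. Not to be moved.
- hex_key: Bystander: hex key, lying, 33 x 83 x 5 mm, loose on the table; origin at the centre of its underside. Not to be moved.
- bolt: Bystander: standing bolt, upright on its head, 13 x 15 x 36 mm high, loose on the table; origin at the centre of its underside. Not to be moved.
Mind the look-alikes: they are no part of the job. Of the things like the tag_stack, leave any that is purple, turquoise or yellow; of the rest the larger one is meant.

How it is judged:
On the way, in this order (a step that is already met when the one before it is completed fails the run):
1. the index line stands at the red line (within 4 mm) while the lock is still open (horizontal distance between index_mark and red_line below 0.004 m and value of joint lock below 0.008 m), for 0.3 s.
2. the lock slide is fully in, the dial still lined up (horizontal distance between index_mark and red_line below 0.004 m and value of joint lock above 0.0195 m), for 0.2 s.
At the end, for the whole second after the job is handed in: The index line's outer end is within 4 mm of the red line's inner end seen from above (about 3.4 degrees), the lock slide is in by more than 19.5 of its 22 mm, the dial is still, the tag stack lies at rest in its nest, and no bystander has moved more than 20 mm (all of step 2 and velocity of joint dial between -0.05 and 0.05 rad/s and horizontal distance between tag_stack and base below 0.008 m and height (world z) of tag_stack below 0.033 m and linear speed of tag_stack below 0.02 m/s and not (distance of any of mug, spring, black_thread, hex_key, bolt from where it was at the start of the episode above 0.02 m)); the robot touches nothing.
It fails at once if the tag stack is lifted or carried out of the nest (height (world z) of tag_stack above 0.036 m or horizontal distance between tag_stack and base above 0.012 m).
It fails at once if a bystander is moved by more than 20 mm, lifted or knocked away (distance of any of mug, spring, black_thread, hex_key, bolt from where it was at the start of the episode above 0.02 m).
It fails at once if the lock is pushed in before the dial is lined up (value of joint lock above 0.012 m and horizontal distance between index_mark and red_line above 0.008 m).
It also fails if it takes over 58 s, if anything falls off the work surface, if the arm or the gripper's body presses on something with over 40 N, if the wrist force passes 120 N, or if a joint passes its speed limit or range.

## Working session

There is one attempt and no reset: what is moved stays moved. The work goes in short steps, Python scripts to look and compute and a tool call to move; the robot and the scene stay as the last step left them, time stands still between calls to the robot, and variables do not carry over. Pictures are saved under pics/ and viewed, and the job is handed in when it is done.

Besides the shell and the picture viewer there is one more tool, called after "Call:" as name([rows], argument=value, ...), one row to a line, values as JSON. drive_tool: Moves the arm, as the interface text tells. Its arguments: {"type":"object","properties":{"deltas":{"type":"array","items":{"type":"array","items":{"type":"number"}}},"force":{"type":"number"}},"required":["deltas"]}

```bash
mkdir -p pics
cat > h.py <<'E'
from station import bot
import numpy as np, cv2
def snap(n,fn):
    s=bot.snapshot(n); cv2.imwrite('pics/'+fn,cv2.cvtColor(s['frame'],cv2.COLOR_RGB2BGR)); return s
def ray(s,u,v):
    x=np.array([(u-s['cx'])/s['fx'],(v-s['cy'])/s['fy']]); y=x.copy()
    for _ in range(20): y=x/(1+s['k1']*(y@y))
    P=np.array(s['pose']); return P[:3,3],P[:3,:3]@np.array([y[0],y[1],1])
def plane(s,u,v,z):
    o,d=ray(s,u,v); return o+d*(z-o[2])/d[2]
E
python3 - <<'E'
from h import *
import pickle
for n in ['scene','side','wrist']:
    s=snap(n,n+'0.png'); pickle.dump(s,open(n+'0.pkl','wb')); print(n,np.round(s['pose'],3).tolist(),s['fx'],s['k1'])
print(bot.get_obs())
E
```

```text
scene [[0.901, -0.227, 0.369, 0.233], [-0.433, -0.45, 0.781, -0.814], [-0.012, -0.864, -0.504, 0.515], [0.0, 0.0, 0.0, 1.0]] 446.3946959500259 -0.13376820709514797
side [[-0.96, -0.153, 0.237, 0.343], [-0.281, 0.495, -0.822, 0.64], [0.008, -0.855, -0.518, 0.577], [0.0, 0.0, 0.0, 1.0]] 453.8794986664061 -0.042764178506026713
wrist [[0.28, -0.921, -0.271, 0.236], [-0.96, -0.269, -0.078, -0.555], [-0.001, 0.282, -0.959, 0.373], [0.0, 0.0, 0.0, 1.0]] 321.016012923792 -0.06259615928275167
{'clock': 0.15, 'q': array([-1.34472097e+00,  9.17396430e-02,  1.23161562e+00, -3.15945349e-05,
        1.81980731e+00, -5.66990585e-02]), 'qvel': array([-1.24082155e-03, -2.75166201e-03, -3.27373112e-03,  5.71315875e-05,
       -9.40327186e-04, -2.11398016e-04]), 'tau': array([ 1.52581077e-03, -4.59372067e+01, -4.18526709e+01, -2.05654305e-05,
        9.59728612e-03,  5.90413862e-06]), 'tcp_pos': array([ 0.16735747, -0.57598189,  0.24137484]), 'orientation': array([ 9.90021710e-01,  1.40912731e-01, -8.16557519e-05, -7.80853592e-04]), 'wrist_force': array([ 0.73869558, -0.9564782 ,  0.50479805]), 'moment': array([ 0.01500388, -0.01584444,  0.00491002]), 'gripper_width': 1.0008927359037618}
```

View pics/scene0.png

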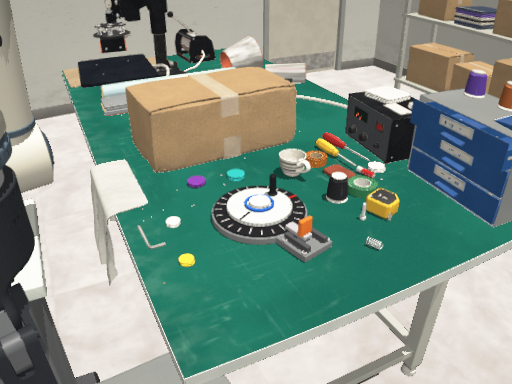

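View pics/side0.png

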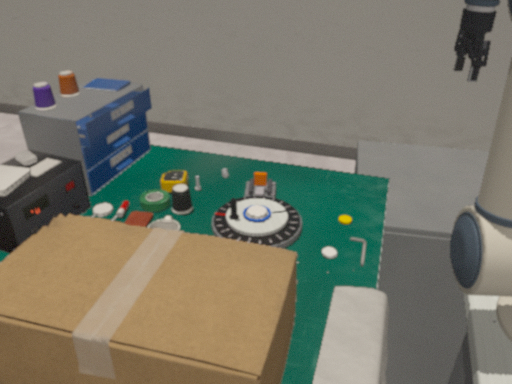

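View pics/wrist0.png

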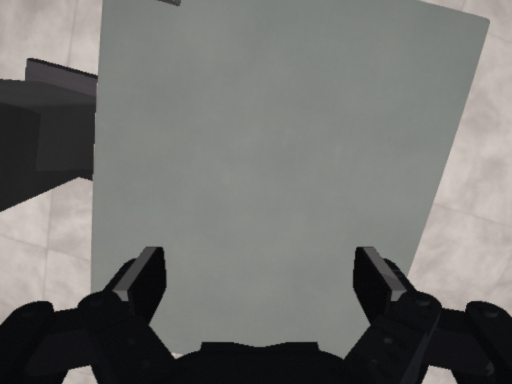

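The scene camera shows the fixture around (259,210), the orange tab at (305,226) and the peg at (272,185). I'll zoom in to find the red line.

Run:
```python
import cv2
a=cv2.imread('pics/scene0.png')[160:270,195:345]; cv2.imwrite('pics/sc.png',cv2.resize(a,None,fx=5,fy=5,interpolation=cv2.INTER_CUBIC))
a=cv2.imread('pics/side0.png')[160:260,195:315]; cv2.imwrite('pics/sd.png',cv2.resize(a,None,fx=6,fy=6,interpolation=cv2.INTER_CUBIC))
```

```text
(no output)
```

View pics/sc.png

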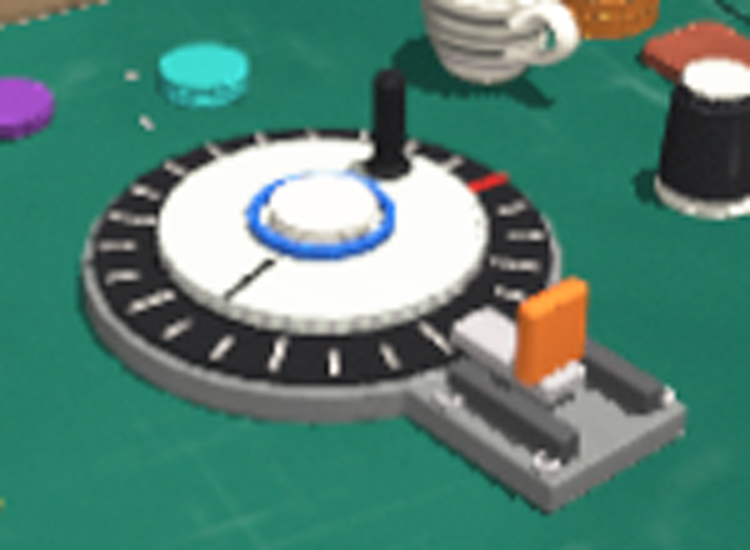

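View pics/sd.png

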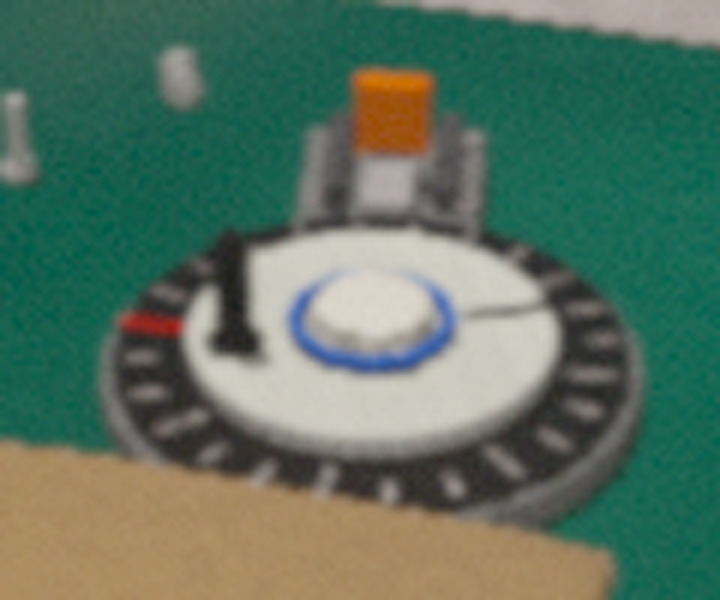

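```bash
cat > m.py <<'E'
from h import *
import pickle
from scipy.optimize import least_squares
S=pickle.load(open('scene0.pkl','rb'));D=pickle.load(open('side0.pkl','rb'))
f=lambda p,k,o:((p[0]+.5)/k-.5+o[0],(p[1]+.5)/k-.5+o[1])
A={'idx':((228,297),(548,304),.028),'redin':((472,189),(183,326),.019),'redout':((508,178),(122,322),.019),'pegtop':((389,76),(232,237),.074),'tab':((555,292),(393,74),.060)}
for n,(a,b,z) in A.items():
    print(n,np.round(plane(S,*f(a,5,(195,160)),z),4),np.round(plane(D,*f(b,6,(195,160)),z),4))
# blue ring outline in both
for nm,s,box in (('scene',S,(195,160,345,270)),('side',D,(195,160,315,260))):
    h=cv2.cvtColor(s['frame'],cv2.COLOR_RGB2HSV); x0,y0,x1,y1=box
    m=cv2.inRange(h,(105,110,60),(125,255,255)); mm=np.zeros_like(m); mm[y0:y1,x0:x1]=m[y0:y1,x0:x1]
    v,u=np.nonzero(mm); c=cv2.convexHull(np.stack([u,v],1).astype(np.int32))[:,0]
    P=np.array([plane(s,*p,.034)[:2] for p in c])
    r=least_squares(lambda q:np.hypot(*(P-q[:2]).T)-q[2],[*P.mean(0),.03]);print(nm,'nest',r.x.round(4),len(c))
    # black ring outer edge by dark mask: dial white
E
python3 m.py
```

```text
idx [ 0.5253 -0.1662  0.028 ] [ 0.5232 -0.1691  0.028 ]
redin [ 0.6571 -0.1276  0.019 ] [ 0.6502 -0.1292  0.019 ]
redout [ 0.6753 -0.1268  0.019 ] [ 0.6724 -0.1251  0.019 ]
pegtop [ 0.6244 -0.1121  0.074 ] [ 0.6229 -0.11    0.074 ]
tab [ 0.6129 -0.259   0.06  ] [ 0.6105 -0.2632  0.06  ]
scene nest [ 0.5802 -0.1384  0.0309] 15
side nest [ 0.5786 -0.1304  0.0285] 13
```

```bash
cat > pc.py <<'E'
from h import *
import pickle
def cloud(s):
    H,W=s['z_map'].shape; u,v=np.meshgrid(np.arange(W),np.arange(H))
    p=np.stack([(u-s['cx'])/s['fx'],(v-s['cy'])/s['fy']],-1); y=p.copy()
    for _ in range(20): y=p/(1+s['k1']*(y**2).sum(-1,keepdims=True))
    d=np.concatenate([y,np.ones((H,W,1))],-1)*s['z_map'][...,None]
    P=np.array(s['pose']); return d@P[:3,:3].T+P[:3,3]
E
python3 - <<'E'
from pc import *
S=pickle.load(open('scene0.pkl','rb'));C=cloud(S)
for n,(u,v) in dict(boxtopcorner=(296,88),boxbot=(298,124),boxfrontleft=(157,163),boxtopfl=(150,115),mug=(293,160),cuphandle=(307,165),thread=(338,178),bolt=(364,212),spring=(373,242),tape=(382,200),hexk=(150,240),cabinet=(412,170)).items(): print(n,C[v,u].round(3))
m=(C[...,2]>.04)&(np.hypot(C[...,0]-.58,C[...,1]+.135)<.3)
q=C[m]; print('high near', q[q[:,2]>.1].min(0), q[q[:,2]>.1].max(0))
o=bot.get_obs(); from scipy.spatial.transform import Rotation as R
Rm=R.from_quat(o['orientation']).as_matrix()
print((Rm.T@(np.array([.555,-.15,.26])-o['tcp_pos'])*1000).round(1))
E
```

```text
boxtopcorner [ 1.09   0.555 -0.   ]
boxbot [0.909 0.246 0.002]
boxfrontleft [0.444 0.126 0.034]
boxtopfl [0.442 0.132 0.154]
mug [0.751 0.014 0.022]
cuphandle [ 0.745 -0.058  0.043]
thread [ 0.757 -0.159  0.056]
bolt [ 0.764 -0.244  0.018]
spring [ 0.722 -0.325  0.013]
tape [ 0.808 -0.245  0.035]
hexk [ 0.357 -0.117  0.001]
cabinet [ 0.99  -0.147  0.014]
high near [0.43783277 0.12361344 0.10000147] [0.71308492 0.16451376 0.17038857]
[ 491.1 -300.9  -18.1]
```

Call:
drive_tool([
  [34,-21,-1,0,0,0,1],
  [68,-42,-2,0,0,0,1],
  [102,-63,-3,0,0,0,1],
  [136,-84,-4,0,0,0,1],
  [170,-105,-5,0,0,0,1],
  [204,-126,-6,0,0,0,1],
  [238,-147,-7,0,0,0,1],
  [272,-168,-9,0,0,0,1],
])

```text
clock: 0.82
tcp_pos: [0.3825, -0.3372, 0.2509]
orientation: [0.99, 0.141, -0.0, -0.0]
wrist_force: [0.7, 0.5, -0.2]
gripper_width: -0.0
```

Call:
drive_tool([
  [34,-21,-1,0,0,0,1],
  [68,-42,-2,0,0,0,1],
  [102,-63,-3,0,0,0,1],
  [136,-84,-4,0,0,0,1],
  [170,-105,-5,0,0,0,1],
  [204,-126,-6,0,0,0,1],
  [219,-133,-9,0,0,0,1],
  [219,-133,-9,0,0,0,1],
  [219,-133,-9,0,0,0,1],
])

```text
clock: 1.57
tcp_pos: [0.5552, -0.1495, 0.2597]
orientation: [0.99, 0.142, -0.001, -0.0]
wrist_force: [-0.3, 0.3, 0.3]
gripper_width: -0.0
```

Run:
```python
from h import *
import pickle
s=snap('wrist','w1.png');pickle.dump(s,open('w1.pkl','wb'))
o=bot.get_obs();print(o['clock'],o['tcp_pos'],o['orientation'],o['gripper_width'])
cv2.imwrite('pics/w1b.png',cv2.resize(cv2.imread('pics/w1.png'),(768,576),interpolation=cv2.INTER_CUBIC))
```

```text
1.6167 [ 0.55462887 -0.15034496  0.25981925] [ 9.89995258e-01  1.41099415e-01 -5.86016439e-04  2.85292139e-05] 0.0013723422652754435
```

View pics/w1b.png

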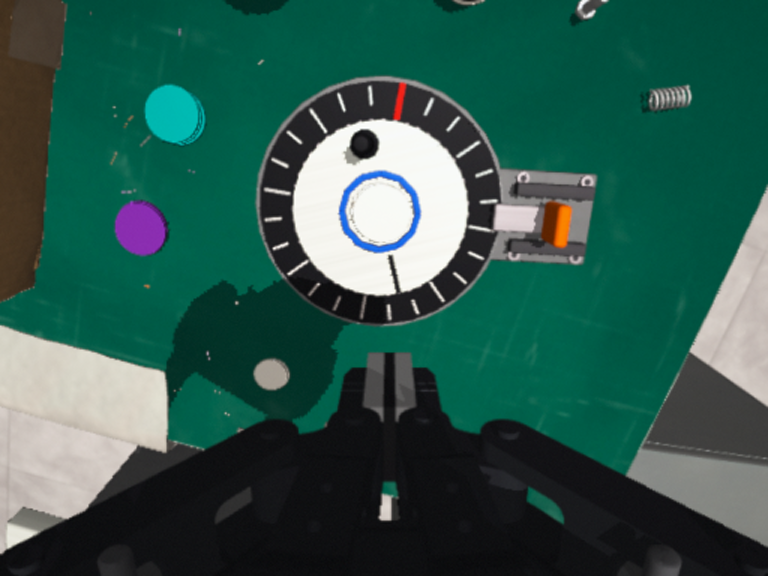

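The wrist view shows the whole dial: nest (380,211), red line (401,101), index line (395,275), peg (365,142), tab (557,225). Next I'll measure these.

```bash
cat > w.py <<'E'
from h import *
import pickle
from scipy.optimize import least_squares
def circ(P,r0):
    r=least_squares(lambda q:np.hypot(*(P-q[:2]).T)-q[2],[*P.mean(0),r0],loss='soft_l1',f_scale=.001);return r.x
def pts(s,m,z):
    v,u=np.nonzero(m);return np.array([plane(s,a,b,z)[:2] for a,b in zip(u,v)])
def big(m):
    n,l,st,_=cv2.connectedComponentsWithStats(m);return ((l==1+st[1:,4].argmax())*255).astype(np.uint8)
def measure(s,tab=True):
    h=cv2.cvtColor(s['frame'],cv2.COLOR_RGB2HSV)
    b=big(cv2.inRange(h,(105,120,80),(125,255,255)))
    c=max(cv2.findContours(b,0,1)[0],key=cv2.contourArea)[:,0]
    N=circ(np.array([plane(s,*p,.034)[:2] for p in c]),.03)
    wh=big(cv2.inRange(h,(0,0,170),(180,60,255)))
    c=cv2.convexHull(max(cv2.findContours(wh,0,1)[0],key=cv2.contourArea))[:,0]
    Dl=circ(np.array([plane(s,*p,.028)[:2] for p in c]),.066)
    r=pts(s,big(cv2.inRange(h,(0,150,90),(5,255,255))|cv2.inRange(h,(172,150,90),(180,255,255))),.019)
    print('nest',N.round(4),'dial',Dl.round(4)); C=Dl[:2]
    rc=r.mean(0)-C; ra=np.degrees(np.arctan2(rc[1],rc[0])); print('red ang',ra.round(2),'r',np.hypot(*rc),len(r))
    # index line: dark pixels on dial face at radius 36..62
    H,W=h.shape[:2]
    best=[]
    for v in range(H):
        for u in range(W):
            if h[v,u,2]<110:
                p=plane(s,u,v,.028)[:2]-C
                if .037<np.hypot(*p)<.062: best.append((u,v,*p))
    best=np.array(best); m=np.zeros((H,W),np.uint8); m[best[:,1].astype(int),best[:,0].astype(int)]=255
    n,l,st,_=cv2.connectedComponentsWithStats(m)
    for i in range(1,n):
        k=l[best[:,1].astype(int),best[:,0].astype(int)]==i; q=best[k,2:]; 
        mu=q.mean(0); print('dark',k.sum(),'ang',np.degrees(np.arctan2(mu[1],mu[0])).round(2),'r',np.hypot(*mu).round(4), 'diff to red',(np.degrees(np.arctan2(mu[1],mu[0]))-ra).round(2))
    o=big(cv2.inRange(h,(8,170,150),(18,255,255)))
    t=pts(s,o,.06); mu=t.mean(0); d=mu-C; print('tab',mu.round(4),'rel',np.hypot(*d).round(4),np.degrees(np.arctan2(d[1],d[0])).round(2),t.min(0).round(4),t.max(0).round(4))
    return C
if __name__=='__main__':
    s=pickle.load(open('w1.pkl','rb')); C=measure(s)
    for n,p,z in (('pegtop',(364,142),.074),('idxout',(400,292),.028),('idxin',(390,256),.028),('redin',(398,119),.019),('redout',(403,84),.019)):
        q=plane(s,(p[0]+.5)/1.5-.5,(p[1]+.5)/1.5-.5,z)[:2]-C; print(n,(q+C).round(4),np.hypot(*q).round(4),np.degrees(np.arctan2(q[1],q[0])).round(2))
E
python3 w.py
```

```text
nest [ 0.579  -0.1342  0.0293] dial [0.3277 0.079  0.0989]
red ang -31.74 r 0.38955365932389757 131
dark 11 ang -116.05 r 0.0611 diff to red -84.31
tab [ 0.6093 -0.2584] rel 0.4396 -50.16 [ 0.5948 -0.2659] [ 0.6235 -0.2514]
pegtop [ 0.6239 -0.1119] 0.3524 -32.8
idxout [ 0.5225 -0.1673] 0.314 -51.67
idxin [ 0.5481 -0.1515] 0.3189 -46.3
redin [ 0.6467 -0.1286] 0.3806 -33.07
redout [ 0.671  -0.1251] 0.3994 -30.74
```

```bash
python3 - <<'E'
t=open('w.py').read()
t=t.replace("wh=big(cv2.inRange(h,(0,0,170),(180,60,255)))","""wh=cv2.inRange(h,(0,0,170),(180,60,255)); nc=np.zeros_like(wh); cv2.fillPoly(nc,[c],255); cv2.floodFill
    cc=c.mean(0); yy,xx=np.mgrid[:wh.shape[0],:wh.shape[1]]; rr=np.hypot(xx-cc[0],yy-cc[1]); R=np.hypot(*(c-cc).T).mean()
    wh[rr>2.3*R]=0; wh[rr<1.2*R]=0; wh=big(wh)""").replace(" cv2.floodFill\n","\n")
open('w.py','w').write(t)
E
python3 w.py
```

```text
nest [ 0.579  -0.1342  0.0293] dial [ 0.5789 -0.1346  0.0657]
red ang 6.18 r 0.08059443282111561 131
dark 294 ang 29.79 r 0.0501 diff to red 23.61
dark 54 ang -151.29 r 0.0497 diff to red -157.47
tab [ 0.6093 -0.2584] rel 0.1276 -76.19 [ 0.5948 -0.2659] [ 0.6235 -0.2514]
pegtop [ 0.6239 -0.1119] 0.0504 26.73
idxout [ 0.5225 -0.1673] 0.0652 -149.88
idxin [ 0.5481 -0.1515] 0.0352 -151.17
redin [ 0.6467 -0.1286] 0.068 5.0
redout [ 0.671  -0.1251] 0.0926 5.84
```

```bash
cat > path.py <<'E'
from h import *
from scipy.spatial.transform import Rotation as R
from scipy.optimize import brentq
C=np.array([.579,-.1345])
o=bot.get_obs();Rm=R.from_quat(o['orientation']).as_matrix(); T=o['tcp_pos']
yaw=np.arctan2(Rm[1,0],Rm[0,0])
cs=lambda a:np.array([np.cos(a),np.sin(a)])
def phi(th,sgn=-1,h=(.011,.0135)):
    pg=C+.05*cs(th)
    def g(l):
        d=pg-(C+.05*cs(th+sgn*l)); d=np.abs([d@cs(yaw),d@cs(yaw+np.pi/2)])
        return np.hypot(*np.maximum(d-h,0))-.007
    return th+sgn*brentq(g,.2,1.2)
def shift(p): return (Rm.T@(np.array(p)-T)*1000).round(1)
E
python3 - <<'E'
from path import *
print(np.degrees(yaw),T)
p0=np.r_[C+.05*cs(np.radians(-14)),.056]; print('pre',shift(np.r_[p0[:2],.1]),shift(p0))
for th in range(28,188,8):
    f=phi(np.radians(th)); p=np.r_[C+.05*cs(f),.056]; print(th,np.degrees(f).round(1),(Rm.T@(p-p0)*1000).round(0))
E
```

```text
16.222945705152473 [ 0.55462887 -0.15034496  0.25981925]
pre [ 71.2  16.8 159.7] [ 71.3  16.8 203.7]
28 4.3 [  6. -15.  -0.]
36 12.1 [  7. -22.  -0.]
44 19.4 [  7. -28.  -0.]
52 26.3 [  6. -34.  -0.]
60 32.7 [  5. -39.  -0.]
68 39.8 [  3. -45.   0.]
76 48.2 [ -1. -52.   0.]
84 58.6 [ -6. -59.   0.]
92 68.9 [-13. -65.   0.]
100 78.3 [-20. -69.   0.]
108 87.0 [-27. -72.   0.]
116 95.3 [-34. -74.   0.]
124 103.1 [-40. -75.   0.]
132 110.5 [-47. -75.   0.]
140 117.5 [-53. -74.   0.]
148 124.1 [-59. -73.   0.]
156 130.0 [-63. -71.   0.]
164 136.3 [-68. -68.   0.]
172 143.7 [-74. -65.   0.]
180 152.7 [-79. -60.   0.]
```

Call:
drive_tool([
  [20,5,35,0,0,0,1],
  [40,10,65,0,0,0,1],
  [60,14,95,0,0,0,1],
  [71,17,125,0,0,0,1],
  [71,17,155,0,0,0,1],
  [71,17,180,0,0,0,1],
  [71,17,195,0,0,0,1],
  [71,17,204,0,0,0,1],
  [71,17,204,0,0,0,1],
  [71,17,204,0,0,0,1],
])

```text
clock: 2.45
tcp_pos: [0.6275, -0.1477, 0.0569]
orientation: [0.99, 0.14, 0.0, 0.0]
wrist_force: [-0.3, 0.1, -0.5]
gripper_width: 0.0
```

Run:
```python
from path import *
print(T,o['wrist_force'],o['clock'])
s=snap('scene','s2.png')
cv2.imwrite('pics/s2.png',cv2.resize(cv2.imread('pics/s2.png')[110:270,180:400],None,fx=3,fy=3,interpolation=cv2.INTER_CUBIC))
```

```text
[ 0.62748108 -0.14768335  0.05687533] [-0.3233523   0.13035881 -0.50518654] 2.45
```

View pics/s2.png

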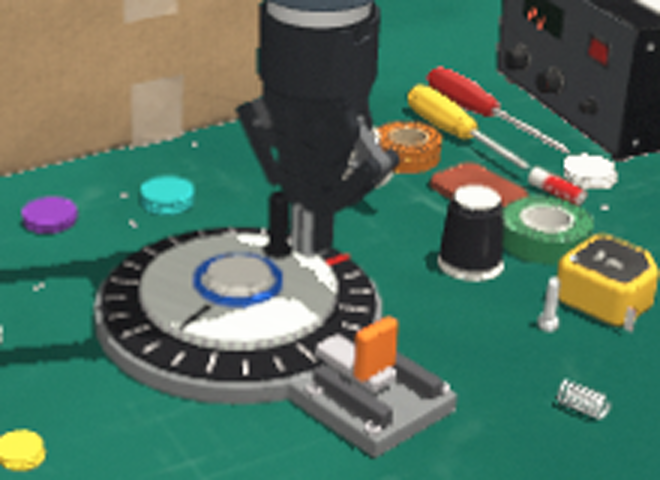

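The finger is down on the clockwise side of the peg, in the picture at (310,245), with the peg at (278,225). I'll push it round counterclockwise.

Call:
drive_tool([
  [5,-8,0,0,0,0,1],
  [6,-15,0,0,0,0,1],
  [7,-22,0,0,0,0,1],
  [7,-28,0,0,0,0,1],
  [6,-34,0,0,0,0,1],
  [5,-39,0,0,0,0,1],
  [3,-45,0,0,0,0,1],
  [-1,-52,0,0,0,0,1],
  [-6,-59,0,0,0,0,1],
  [-13,-65,0,0,0,0,1],
])

```text
clock: 3.33
tcp_pos: [0.5972, -0.0874, 0.0565]
orientation: [0.99, 0.141, 0.001, 0.0]
wrist_force: [3.2, -1.7, 0.0]
gripper_width: 0.001
```

Call:
drive_tool([
  [-7,-4,0,0,0,0,1],
  [-14,-7,0,0,0,0,1],
  [-21,-9,0,0,0,0,1],
  [-27,-10,0,0,0,0,1],
  [-34,-10,0,0,0,0,1],
  [-40,-9,0,0,0,0,1],
  [-46,-8,0,0,0,0,1],
  [-50,-6,0,0,0,0,1],
  [-50,-6,0,0,0,0,1],
])

```text
clock: 4.08
tcp_pos: [0.5465, -0.0963, 0.0563]
orientation: [0.99, 0.141, -0.001, -0.0]
wrist_force: [-0.5, -0.2, -0.6]
gripper_width: -0.002
```

Run:
```python
from path import *
print(T,o['wrist_force'],o['clock'])
s=snap('scene','s3.png')
cv2.imwrite('pics/s3.png',cv2.resize(cv2.imread('pics/s3.png')[110:270,180:400],None,fx=3,fy=3,interpolation=cv2.INTER_CUBIC))
s=snap('wrist','w3.png')
```

```text
[ 0.54652953 -0.09632251  0.05633641] [-0.45907066 -0.1872117  -0.59946939] 4.0833
```

View pics/s3.png

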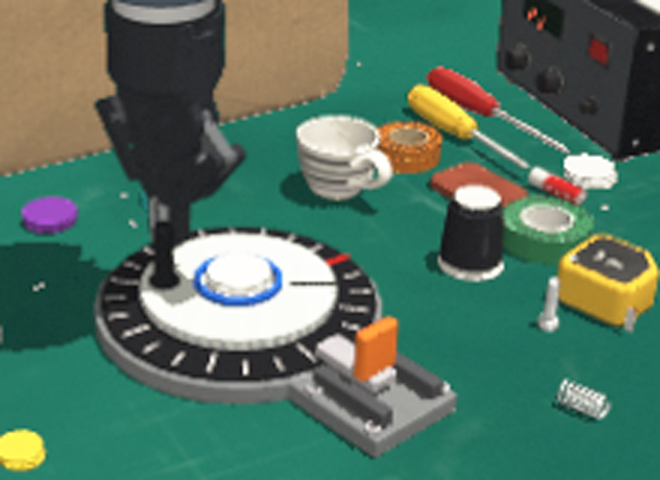

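View pics/w3.png

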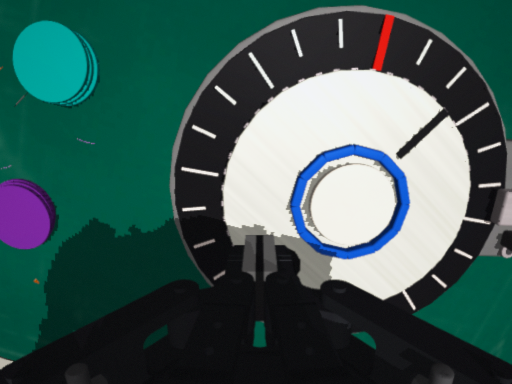

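```bash
cat > a.py <<'E'
from w import *
import sys
def go(fn):
    s=snap('wrist',fn); h=cv2.cvtColor(s['frame'],cv2.COLOR_RGB2HSV)
    b=big(cv2.inRange(h,(105,120,60),(125,255,255)))
    c=cv2.convexHull(max(cv2.findContours(b,0,1)[0],key=cv2.contourArea))[:,0]
    N=circ(np.array([plane(s,*p,.034)[:2] for p in c]),.03); print('nest',N.round(4)); C=N[:2]
    r=pts(s,big(cv2.inRange(h,(0,150,90),(5,255,255))|cv2.inRange(h,(172,150,90),(180,255,255))),.019)-C
    ra=np.degrees(np.arctan2(*r.mean(0)[::-1])); print('red',ra.round(2),'radii',np.percentile(np.hypot(*r.T),[2,50,98]).round(4))
    m=cv2.inRange(h,(0,0,0),(180,255,110)); v,u=np.nonzero(m); P=pts(s,m,.028)-C; rr=np.hypot(*P.T)
    k=(rr>.037)&(rr<.061); mm=np.zeros_like(m); mm[v[k],u[k]]=255
    n,l,st,_=cv2.connectedComponentsWithStats(mm)
    for i in range(1,n):
        if st[i,4]<20: continue
        q=P[l[v,u]==i]; a=np.degrees(np.arctan2(*q.mean(0)[::-1])); print('dark',len(q),'ang',a.round(2),'minus red',(a-ra).round(2),'r',np.hypot(*q.T).min().round(3),np.hypot(*q.T).max().round(3))
    return s
if __name__=='__main__': go(sys.argv[1])
E
python3 a.py w4.png
```

```text
nest [ 0.5793 -0.1337  0.0303]
red 5.6 radii [0.0679 0.0806 0.0928]
dark 378 ang -28.71 minus red -34.31 r 0.037 0.061
dark 3101 ang 164.3 minus red 158.71 r 0.039 0.061
```

Run:
```python
from path import *
d=T[:2]-C;print(np.hypot(*d),np.degrees(np.arctan2(d[1],d[0])),'contact for 151.3:',np.degrees(phi(np.radians(151.3))))
for th in (151.3,157,163,169,175,181,185.6,187):
    f=phi(np.radians(th)); print(th,np.degrees(f).round(1),shift(np.r_[C+.05*cs(f),.056]))
```

```text
0.05024076028472724 129.92671088498724 contact for 151.3: 126.582963959634
151.3 126.6 [ 2.8 -0.9 -0.3]
157 130.7 [-0.5  0.5 -0.3]
163 135.4 [-4.2  2.4 -0.3]
169 140.8 [-8.2  4.8 -0.3]
175 146.9 [-12.4   8.1  -0.3]
181 154.0 [-16.8  12.4  -0.2]
185.6 159.8 [-20.   16.3  -0.2]
187 161.5 [-20.9  17.5  -0.2]
```

Call:
drive_tool([
  [-4,2,0,0,0,0,1],
  [-8,5,0,0,0,0,1],
  [-12,8,0,0,0,0,1],
  [-15,10,0,0,0,0,1],
  [-17,12,0,0,0,0,1],
  [-17,12,0,0,0,0,1],
  [-17,12,0,0,0,0,1],
])

```text
clock: 4.82
tcp_pos: [0.537, -0.1129, 0.0568]
orientation: [0.99, 0.141, 0.003, 0.001]
wrist_force: [12.1, 0.1, -4.7]
gripper_width: -0.003
```

```bash
python3 a.py w5.png; python3 -c "
from path import *
d=T[:2]-C;print(T,np.hypot(*d),np.degrees(np.arctan2(d[1],d[0])),o['wrist_force'])"
```

```text
nest [ 0.5792 -0.1338  0.0301]
red 5.72 radii [0.068  0.0772 0.0863]
dark 415 ang -4.28 minus red -10.01 r 0.037 0.061
dark 2038 ang 169.06 minus red 163.34 r 0.04 0.061
[ 0.53696829 -0.11287341  0.05684287] 0.04726916984518577 152.77280592735298 [12.14143861  0.1782002  -4.04043021]
```

View pics/w5.png

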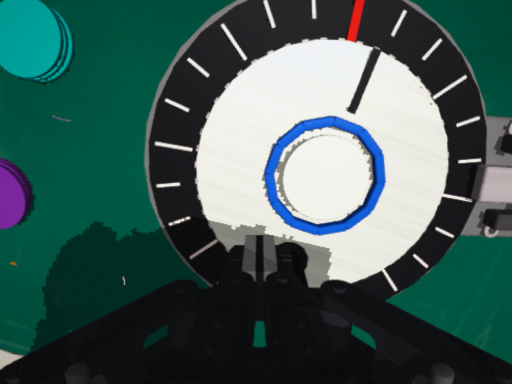

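Call:
drive_tool([
  [2,2,0,0,0,0,1],
  [1,4,0,0,0,0,1],
  [1,6,0,0,0,0,1],
  [1,7,0,0,0,0,1],
  [1,7,0,0,0,0,1],
  [1,7,0,0,0,0,1],
])

```text
clock: 5.37
tcp_pos: [0.5373, -0.119, 0.0564]
orientation: [0.99, 0.141, -0.0, 0.0]
wrist_force: [1.6, 1.1, 1.9]
gripper_width: -0.002
```

```bash
python3 a.py w6.png; python3 -c "
from path import *
d=T[:2]-C;print(T,np.hypot(*d),np.degrees(np.arctan2(d[1],d[0])),o['wrist_force'])"
```

```text
nest [ 0.5792 -0.1339  0.0301]
red 5.79 radii [0.0678 0.0761 0.0841]
dark 426 ang 2.81 minus red -2.98 r 0.037 0.061
dark 2182 ang 174.06 minus red 168.26 r 0.04 0.061
[ 0.53726506 -0.11895893  0.05631129] 0.04453459320203515 159.57590200806746 [1.53647186 1.79983789 1.60675688]
```

Call:
drive_tool([
  [0,1,0,0,0,0,1],
  [0,2,0,0,0,0,1],
  [0,2.5,0,0,0,0,1],
  [0,2.5,0,0,0,0,1],
  [0,2.5,0,0,0,0,1],
])

```text
clock: 5.83
tcp_pos: [0.5381, -0.1212, 0.0561]
orientation: [0.99, 0.141, -0.0, -0.0]
wrist_force: [2.0, 1.8, -0.1]
gripper_width: 0.003
```

```bash
python3 a.py w7.png; python3 -c "
from path import *
print(T,o['wrist_force'])"
```

```text
nest [ 0.5792 -0.134   0.0302]
red 5.84 radii [0.0679 0.0762 0.0842]
dark 439 ang 4.15 minus red -1.69 r 0.037 0.061
dark 2249 ang 175.03 minus red 169.19 r 0.038 0.061
[ 0.53813607 -0.12119125  0.05608514] [ 1.76296159  2.61805355 -0.16074743]
```

View pics/w7.png

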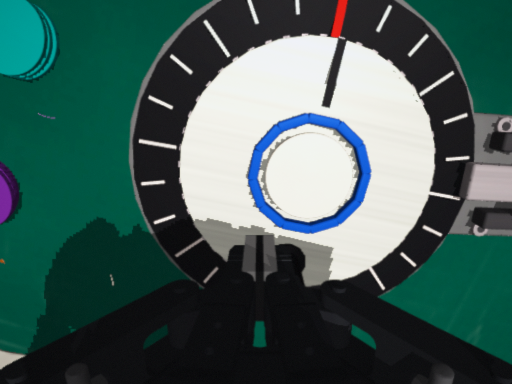

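Call:
drive_tool([
  [-0.5,1,0,0,0,0,1],
  [-0.5,1.5,0,0,0,0,1],
  [-0.5,1.5,0,0,0,0,1],
  [-0.5,1.5,0,0,0,0,1],
])

```text
clock: 6.22
tcp_pos: [0.5381, -0.1227, 0.0561]
orientation: [0.99, 0.141, -0.0, -0.0]
wrist_force: [3.1, 1.7, -1.2]
gripper_width: 0.0
```

```bash
python3 a.py w8.png; python3 -c "
from path import *
print(T,o['wrist_force'])"
```

```text
nest [ 0.5791 -0.1339  0.0301]
red 5.82 radii [0.0685 0.0763 0.0839]
dark 434 ang 6.06 minus red 0.24 r 0.037 0.061
dark 2282 ang 176.59 minus red 170.77 r 0.038 0.061
[ 0.53815065 -0.12269254  0.05616184] [ 2.69223728  3.52171498 -2.23689132]
```

The index line is within 0.3°. I'll back off from the peg, lift, and check from above.

Call:
drive_tool([
  [2,-6,0,0,0,0,1],
  [4,-12,0,0,0,0,1],
  [4,-12,-25,0,0,0,1],
  [4,-12,-60,0,0,0,1],
  [8,0,-95,0,0,0,1],
  [14,20,-130,0,0,0,1],
  [20,30,-160,0,0,0,1],
  [25,35,-190,0,0,0,1],
  [25,35,-190,0,0,0,1],
  [25,35,-190,0,0,0,1],
])

```text
clock: 7.1
tcp_pos: [0.5726, -0.1496, 0.2488]
orientation: [0.99, 0.141, 0.002, 0.001]
wrist_force: [0.3, 0.4, -0.1]
gripper_width: -0.002
```

Run:
```python
from a import go
from path import *
from w import measure
s=go('w9.png'); measure(s)
print(T,np.degrees(yaw),o['clock'])
h=cv2.imread('pics/w9.png'); cv2.imwrite('pics/w9b.png',cv2.resize(h,(768,576)))
```

```text
nest [ 0.579  -0.1343  0.0298]
red 5.97 radii [0.068  0.0804 0.0927]
dark 62 ang 6.52 minus red 0.55 r 0.037 0.061
dark 265 ang -173.46 minus red -179.44 r 0.04 0.061
nest [ 0.5791 -0.1342  0.0294] dial [ 0.5791 -0.1345  0.0657]
red ang 6.13 r 0.08034521888930861 133
dark 65 ang 6.78 r 0.0496 diff to red 0.64
dark 274 ang -173.71 r 0.0515 diff to red -179.84
tab [ 0.6094 -0.2585] rel 0.1277 -76.27 [ 0.5949 -0.2659] [ 0.6237 -0.2516]
[ 0.5725535  -0.14964074  0.24876932] 16.173191614610992 7.1
```

View pics/w9b.png

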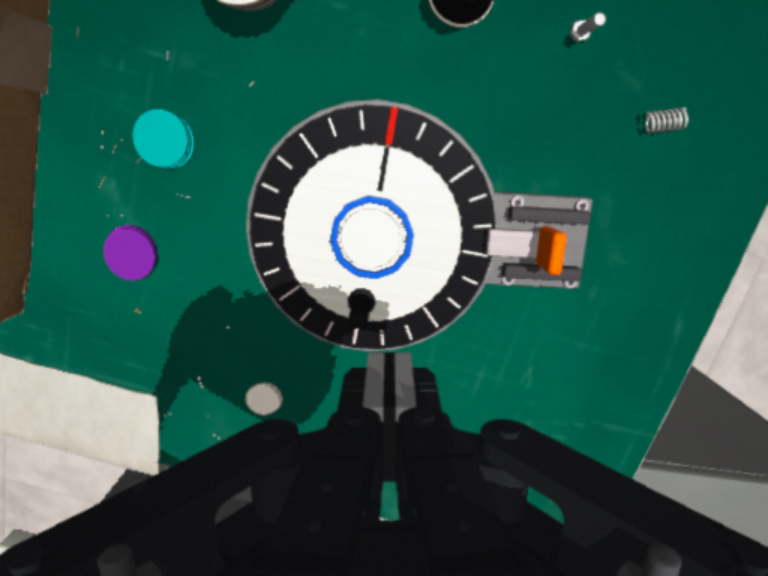

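Run:
```python
from path import *
u=cs(np.radians(-76.3)); C=np.array([.579,-.1344])
for r,z in ((.175,.15),(.175,.051),(.126,.051),(.122,.051)): print(r,shift(np.r_[C+r*u,z]))
```

```text
0.175 [  3.4 162.5  96.5]
0.175 [  3.4 162.5 195.5]
0.126 [  5.5 113.5 195.5]
0.122 [  5.7 109.5 195.5]
```

Call:
drive_tool([
  [1,35,10,0,0,0,1],
  [1,70,30,0,0,0,1],
  [2,105,50,0,0,0,1],
  [3,140,70,0,0,0,1],
  [3,163,97,0,0,0,1],
  [3,163,130,0,0,0,1],
  [3,163,160,0,0,0,1],
  [3,163,185,0,0,0,1],
  [3,163,195,0,0,0,1],
  [3,163,195,0,0,0,1],
])

```text
clock: 7.98
tcp_pos: [0.6174, -0.3032, 0.0453]
orientation: [0.99, 0.141, -0.004, -0.003]
wrist_force: [0.4, 0.3, 0.1]
gripper_width: 0.006
```

Run:
```python
from path import *
print(T,o['wrist_force'])
s=snap('scene','s5.png')
cv2.imwrite('pics/s5.png',cv2.resize(cv2.imread('pics/s5.png')[150:290,220:400],None,fx=4,fy=4,interpolation=cv2.INTER_CUBIC))
```

```text
[ 0.61740264 -0.30318124  0.04526029] [0.36148585 0.33588698 0.05849986]
```

View pics/s5.png

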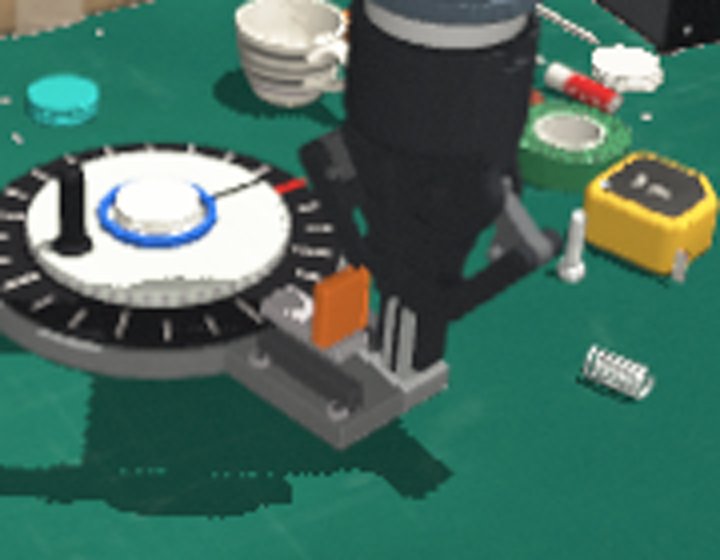

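The finger stands outside the tab at about (405,335), with the tab at (340,305). Now I'll push it in.

Call:
drive_tool([
  [0,-8,-2,0,0,0,1],
  [1,-16,-2,0,0,0,1],
  [1,-22,-2,0,0,0,1],
  [1,-28,-2,0,0,0,1],
  [2,-34,-2,0,0,0,1],
  [2,-40,-2,0,0,0,1],
  [2,-44,-2,0,0,0,1],
  [2,-47,-2,0,0,0,1],
  [2,-47,-2,0,0,0,1],
  [2,-47,-2,0,0,0,1],
])

```text
clock: 8.87
tcp_pos: [0.6087, -0.2589, 0.0529]
orientation: [0.99, 0.141, -0.0, -0.001]
wrist_force: [-0.3, -0.5, 0.7]
gripper_width: 0.001
```

Run:
```python
from path import *
print(T,o['wrist_force'],np.hypot(*(T[:2]-C)))
s=snap('scene','s6.png')
cv2.imwrite('pics/s6.png',cv2.resize(cv2.imread('pics/s6.png')[150:290,220:400],None,fx=4,fy=4,interpolation=cv2.INTER_CUBIC))
```

```text
[ 0.6087402  -0.25888352  0.05285216] [-0.32229231 -0.46240989  0.74312552] 0.1278895550437553
```

View pics/s6.png

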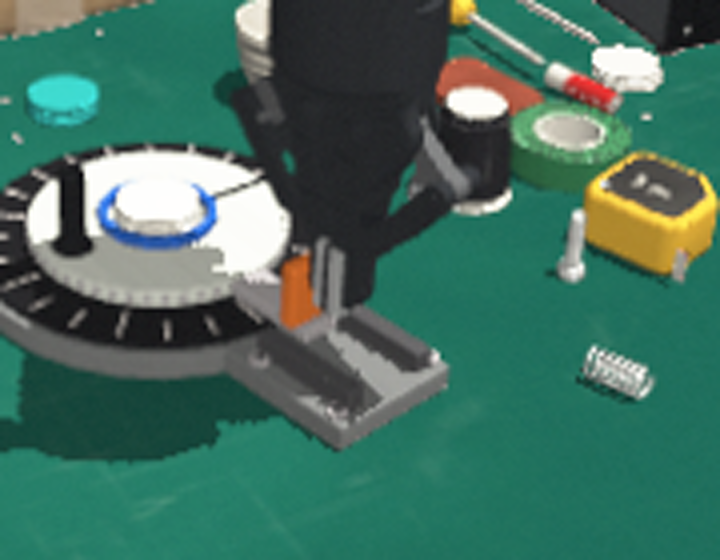

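Call:
drive_tool([
  [0,-2,0,0,0,0,1],
  [0,-3,0,0,0,0,1],
  [0,-4,0,0,0,0,1],
  [0,-5,0,0,0,0,1],
  [0,-6,0,0,0,0,1],
  [0,-6,0,0,0,0,1],
  [0,-6,0,0,0,0,1],
])

```text
clock: 9.5
tcp_pos: [0.6082, -0.258, 0.0529]
orientation: [0.99, 0.14, 0.001, 0.004]
wrist_force: [7.7, -14.7, -6.3]
gripper_width: -0.0
```

It is firmly against the stop, with 15 N and under 1 mm of further motion. I'll back off and verify.

Call:
drive_tool([
  [0,8,0,0,0,0,1],
  [0,25,0,0,0,0,1],
  [0,25,-30,0,0,0,1],
  [0,25,-65,0,0,0,1],
  [0,0,-95,0,0,0,1],
  [-5,-35,-120,0,0,0,1],
  [-8,-70,-150,0,0,0,1],
  [-10,-100,-180,0,0,0,1],
  [-10,-115,-196,0,0,0,1],
  [-10,-115,-196,0,0,0,1],
])

```text
clock: 10.33
tcp_pos: [0.5662, -0.1428, 0.2565]
orientation: [0.99, 0.143, 0.004, 0.001]
wrist_force: [0.4, 0.3, 2.0]
gripper_width: -0.003
```

Call:
drive_tool([
  [0,0,0,0,0,0,1],
  [0,0,0,0,0,0,1],
])

```text
clock: 10.5
tcp_pos: [0.5656, -0.1461, 0.2482]
orientation: [0.99, 0.141, -0.001, -0.0]
wrist_force: [-0.0, -0.3, -0.6]
gripper_width: 0.0
```

Run:
```python
from a import go
from path import *
from w import measure
s=go('w10.png'); measure(s)
print(T,o['clock'])
cv2.imwrite('pics/w10b.png',cv2.resize(cv2.imread('pics/w10.png'),(768,576)))
snap('scene','s10.png')
```

```text
nest [ 0.5791 -0.1342  0.0297]
red 5.95 radii [0.068  0.0803 0.0924]
dark 64 ang 6.35 minus red 0.4 r 0.037 0.061
dark 264 ang -173.56 minus red -179.51 r 0.041 0.061
nest [ 0.5791 -0.1342  0.0294] dial [ 0.5791 -0.1346  0.0657]
red ang 6.19 r 0.08017837823852215 133
dark 67 ang 6.72 r 0.0494 diff to red 0.54
dark 274 ang -173.92 r 0.0515 diff to red -180.11
tab [ 0.6049 -0.2385] rel 0.1071 -76.1 [ 0.5903 -0.2461] [ 0.619  -0.2315]
[ 0.56558169 -0.14609353  0.24818875] 10.5
```

View pics/w10b.png

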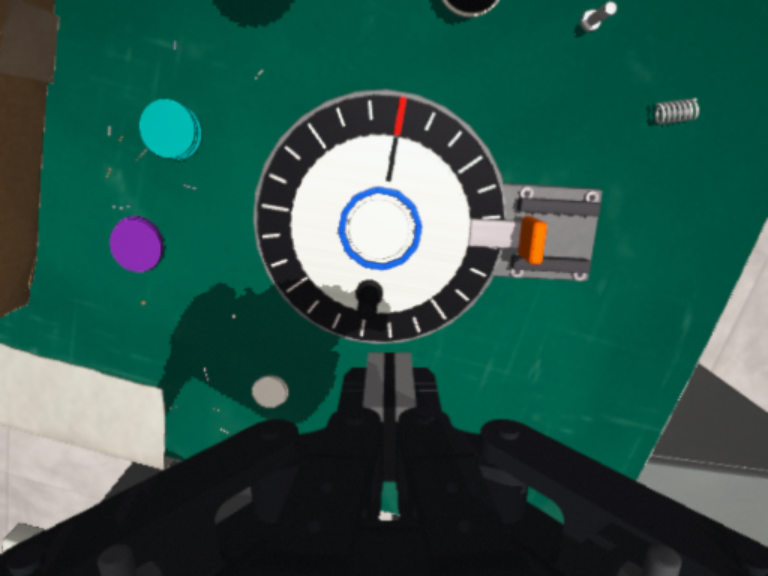

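View pics/s10.png

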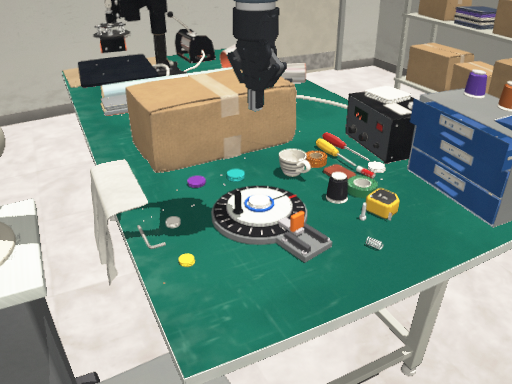

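The index line meets the red line at (399,135) and the tab has moved in to (533,242). I'll check the tab's travel with the other cameras.

Run:
```python
from w import *
from pc import cloud
for n,fn in (('scene','scene0.pkl'),('side','side0.pkl'),('wrist','w1.pkl')):
    r=[]
    for s in (pickle.load(open(fn,'rb')),bot.snapshot(n)):
        h=cv2.cvtColor(s['frame'],cv2.COLOR_RGB2HSV); m=cv2.inRange(h,(6,170,90),(18,255,255)); P=cloud(s)
        k=(m>0)&(np.hypot(P[...,0]-.608,P[...,1]+.25)<.04)
        v,u=np.nonzero(k); q=P[k]; t=np.radians(-76.3)
        d=(q[:,:2]-[.579,-.1344])@[np.cos(t),np.sin(t)]; top=q[:,2]>.052
        kt=np.zeros_like(m);kt[v,u]=255; c=cv2.moments(kt,True); cen=plane(s,c['m10']/c['m00'],c['m01']/c['m00'],.045)
        r.append(((cen[:2]-[.579,-.1344])@[np.cos(t),np.sin(t)],np.median(d),np.percentile(d,5),np.percentile(d,95)))
    print(n,np.round(r,4).tolist(),'travel',np.round(np.subtract(*r),4))
```

```text
scene [[0.1306, 0.1345, 0.1287, 0.1362], [0.1094, 0.1139, 0.1078, 0.1158]] travel [0.0211 0.0206 0.0209 0.0204]
side [[0.1293, 0.1254, 0.1223, 0.1295], [0.1091, 0.1043, 0.1017, 0.1076]] travel [0.0202 0.0211 0.0206 0.0219]
wrist [[0.1287, 0.1246, 0.1234, 0.1316], [0.1083, 0.1042, 0.1026, 0.1113]] travel [0.0205 0.0204 0.0208 0.0203]
```

```bash
python3 -c "
from station import bot
print(bot.finish_job(), bot.get_obs()['clock'])"
```

```text
the job is handed in; nothing more can be done
the job is handed in; nothing more can be done
```

I turned the dial to the red line, pushed the orange tab in until it stopped, lifted the arm clear and handed the job in. No verdict is reported.

- **Dial:** I pushed the peg about 157° counterclockwise with the closed fingers. In the last overhead picture, after locking, the index line was 0.4–0.5° from the red line, about 0.6 mm. The limit is 4 mm.
- **Lock:** I pushed the tab until the wrist force rose to about 17 N with under 1 mm of further movement. The three cameras put its travel at 20.2–21.9 mm, mostly 20.2–21.1. That is over the 19.5 mm needed but mostly below the nominal 22 mm. The starting offset was not measured, and I did not push a second time to check.
- **Tags:** the stack looked undisturbed in its nest in the last pictures; I did not measure it separately.
- **Bystanders:** mug, spring, thread cone, hex key and bolt looked to be where they started in the last scene picture. I judged this by eye.
- **Time:** the clock read about 10.5 s of the 58 s allowed at the final pictures.

One thing went less smoothly: near the end of the turn the fingertip corner pressed radially on the peg with 12 N. I eased off and made the last 10° in small measured steps.

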